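Line up the seasonings by height

ROBOT

A 7-joint arm with a two-finger parallel gripper is mounted at the origin on a cart in front of the work surface, level with it; the furniture and walls round the work are solid. World frame = base frame: x ahead of the robot, y to its left, z up, the work surface at z = 0. Lengths are in m, angles in rad, forces in N, time in s.
With the tool pointing down it reaches from about 0.425 to 0.875 m from the base axis. Payload 4.7 kg.
Tool frame: the origin (TCP) lies midway between the tips of the shut fingers; the grasp point (between the pads) lies 19 mm behind it (ctrl.pinch_z is the distance from the TCP to the grasp point, in m); z points along the fingers, y is the line along which they close (so a half turn about z gives the same grasp; the last joint's range is limited). The gripper opens to 85 mm and grips with 20 to 120 N. Pads are 22 mm wide; open, the fingers measure 114 mm over their backs; the gripper's body (76 mm by 85 mm) begins 54 mm behind the grasp point. The pads swing forward as they close: fully open they stand 13 mm farther back than shut.
Start: joints at [-1.158, 0.321, -0.07, 1.45, 0.023, 1.371, -0.057], TCP at [0.252, 0.599, 0.231] pointing down, gripper open.
Joint ranges: [-2.86, 2.86], [-0.3, 2.09], [-1.38, 1.24], [0.06, 2.45], [-1.56, 4.7], [0.09, 2.05], [-2.69, 2.69]. Speed limits (rad/s): [2.57, 2.57, 3.14, 3.14, 3.14, 3.14, 3.14].

INTERFACE

Orientations are given as a rotation vector (axis times angle).
In Python, from cell import ctrl, viewer, workorder gives the robot as it stands.
- The arm moves only by the tool jog_arm, never from a script. Its argument "plan" is a list of rows, each a list of 5 numbers: the gripper's target within -1 to 1 (fully open at 1, half-way at 0, shut at -1), then the shift along the world's x, y, z each as a share of 40 cm, from -1 to 1, then the turn about the world's z as a share of pi/4 rad, from -1 to 1. In form: [[hand, dx, dy, dz, spin], ...]. A call has 1 to 20 rows; each row is the pose to reach, as a shift and turn from the pose commanded when the call began; what a row does not reach only later rows make up. A row lasts 1/8 s, in which the tool goes at most 62.5 mm and 10.7 degrees, less where a joint would pass 70% of its speed; a pose out of reach is approached as far as the arm can. A call with a number of a shift or a turn outside -1 to 1 is refused whole. A call with a gripper value outside its range is refused whole. The fingers move at their own pace and stop on an object; the grip force is fixed at half the most. Time passes only in rows, so rows that repeat a pose let the fingers close. It gives the time, the measured TCP pose, the force, the opening and the grip force at its end, in the units of the state.
- ctrl.get_state(): the state, without advancing time (a new reading comes with each control period).
- viewer.capture(name): name is "scene" or "side" or "wrist"; returns the picture (420x560x3 uint8, red, green, blue); there is no depth.
- viewer.camera_model(name): a dict with "fx", "fy", "cx", "cy" (pixels), "k1" (the pictures are not rectified: a ray, as slopes to the right and down, at radius r is drawn at 1 + k1 r^2 times it, then the intrinsics apply), "position" and "attitude" of the camera in the world. Camera axes: x right, y up, looking along -z (the intrinsics and any distortion apply to the point x, -y, -z); pixel columns grow to the right and rows downward; lengths in m; the calibration is good to about 2 mm. A picture is of the moment at which its call begins: read the wrist's pose just before it. camera_model takes no time and is no camera call; for the wrist camera it gives the pose at the moment of the call.
- workorder.finish_job(): hands the job in; it is judged then, once.
The state is a dict: "time": time; "joints": joint angles; "qvel": joint speeds; "joint_efforts": joint torques, N m; "tcp_pos": TCP position; "tcp_rot": TCP orientation; "contact_force": force on the tool from outside, world axes, zero at the start; "ft_torque": the same for the moment, N m; "opening": opening from 0.0 (shut) to 1.0 (fully open); "grasp_force": force on a finger pad.
Only numpy, scipy, OpenCV 4.12 (cv2) and the standard library are available. Lean on these libraries where they do the work, as an engineer would, in place of code of your own. Each camera call takes 0.05 s, during which the arm holds its last target. There are 200 camera calls.

TASK

Stand the four seasoning containers upright on the row of cork coasters, one in the middle of each, in order of height: the shortest on the coaster next to the kitchen timer and each next one taller, so that the tallest ends up next to the measuring cup. Leave the timer and the measuring cup where they are, and do not knock any container over.

Things in the scene. Friction and masses are not known exactly. Their poses are not given: they have to be found in the camera images.
- shaker: shaker, the shortest: clear glass body with a grey domed metal cap, 44 mm across low down, 37 mm where it is gripped 58 mm up, 34 mm at the cap, 90 mm tall; about 0.1 kg. Loose, stands on the table. Origin: centre of its underside; z up along its axis
- herb_jar: herb jar, second shortest: round jar with a pale whitish cap and a white label with green leaves, 47 mm across, 98 mm tall (cap from 77 mm up); about 0.11 kg. Loose, stands on the table. Origin: centre of its underside; z up along its axis
- spice_jar: spice jar, second tallest: round jar with a wide red cap, 45 mm across, 106 mm tall (cap from 85 mm up); about 0.11 kg. Loose, stands on the table. Origin: centre of its underside; z up along its axis
- sauce_bottle: sauce bottle, by far the tallest: round dark bottle with a red cap, 204 mm tall, 57 mm across up to about 100 mm, tapering above to 38 mm at 178 mm; about 0.3 kg. Too tall for the hand to reach round its body from above: grip it near the cap, 170 to 190 mm above its base. Loose, stands on the table. Origin: centre of its underside; z up along its axis
- coaster_1: fixed round cork coaster, 78 mm across, 4 mm thick, on the wooden board; its top is 16 mm above the table. Origin: centre of its underside (12 mm above the table); z up, its y axis along the row towards coaster_1. The end of the row at the robot's left (+y). The four coasters are 95 mm apart centre to centre
- coaster_2: fixed round cork coaster, 78 mm across, 4 mm thick, on the wooden board; its top is 16 mm above the table. Origin: centre of its underside (12 mm above the table); z up, its y axis along the row towards coaster_1. Second from the robot's left
- coaster_3: fixed round cork coaster, 78 mm across, 4 mm thick, on the wooden board; its top is 16 mm above the table. Origin: centre of its underside (12 mm above the table); z up, its y axis along the row towards coaster_1. Third from the robot's left
- coaster_4: fixed round cork coaster, 78 mm across, 4 mm thick, on the wooden board; its top is 16 mm above the table. Origin: centre of its underside (12 mm above the table); z up, its y axis along the row towards coaster_1. The end of the row at the robot's right (-y)
- timer: round white kitchen timer with a red knob, 72 mm across, 47 mm tall, standing on the table just beyond one end of the row (left or right, it changes), about 0.1 m from the nearest coaster's centre; marks where the shortest goes. Origin: centre of its underside
- cup: stainless measuring cup with a side handle, 78 x 111 mm, 79 mm tall, standing on the table just beyond the other end of the row. Origin: centre of its underside

How it is judged:
By the outcome, as a careful person would: the job done as asked, in the order asked, and still so for the second after the job is handed in, with the robot touching nothing.
It also fails if it takes over 104 s, if anything falls off the work surface, if the arm or the gripper's body presses on something with over 40 N, if the wrist force passes 120 N, or if a joint passes its speed limit or range.

## Working session

There is one attempt and no reset: what is moved stays moved. The work goes in short steps, Python scripts to look and compute and a tool call to move; the robot and the scene stay as the last step left them, time stands still between calls to the robot, and variables do not carry over. Pictures are saved under pics/ and viewed, at most 14 in all, crops included, and the job is handed in when it is done.

Besides the shell and the picture viewer there is one more tool, called after "Emit:" by a JSON object that holds its "method" and its "body", one argument or row to a line. jog_arm: Moves the arm, as the interface text tells. Its arguments: {"type":"object","properties":{"plan":{"type":"array"}},"required":["plan"]}

```bash
mkdir -p pics; cat > h.py <<'E'
import numpy as np,cv2
from cell import ctrl,viewer,workorder
from scipy.spatial.transform import Rotation as R
def snap(n,f):
    m=viewer.camera_model(n); im=viewer.capture(n); cv2.imwrite('pics/'+f,im[:,:,::-1]); return m,im
def att(m):
    a=np.array(m['attitude'],float)
    return a if a.shape==(3,3) else R.from_rotvec(a).as_matrix()
def ground(m,u,v,z):
    xd,yd=(u-m['cx'])/m['fx'],(v-m['cy'])/m['fy']
    x,y=xd,yd
    for _ in range(20):
        s=1+m['k1']*(x*x+y*y); x,y=xd/s,yd/s
    d=att(m)@np.array([x,-y,-1]); p=np.array(m['position'])
    return p+d*(z-p[2])/d[2]
def proj(m,P):
    c=att(m).T@(np.array(P)-m['position']); x,y=c[0]/-c[2],-c[1]/-c[2]
    s=1+m['k1']*(x*x+y*y); return np.array([m['cx']+m['fx']*x*s,m['cy']+m['fy']*y*s])
E
python3 - <<'E'
from h import *
for n in("scene","side"):
    m,im=snap(n,n+'0.png'); print(m)
s=ctrl.get_state();print(s['tcp_pos'],s['tcp_rot'],s['time'],s['opening'])
E
```

```text
{'fx': 390.2789089376565, 'fy': 390.2789089376565, 'cx': 281.55678383104424, 'cy': 206.05199678971059, 'k1': -0.02535780003609655, 'position': array([ 0.19241019, -0.7114186 ,  0.56988832]), 'attitude': array([ 0.99535383, -0.21917226, -0.42220264])}
{'fx': 522.7655160632461, 'fy': 522.7655160632461, 'cx': 274.61616438863166, 'cy': 208.63398950740253, 'k1': 0.054379684577148035, 'position': array([ 0.44123403, -0.83512491,  0.72581825]), 'attitude': array([ 0.89913561, -0.06104801, -0.09852179])}
[0.25226615 0.59853295 0.23034008] [-6.22256251e-01 -3.07910597e+00  2.63308263e-03] 0.1 0.9989168040686094
```

View pics/scene0.png

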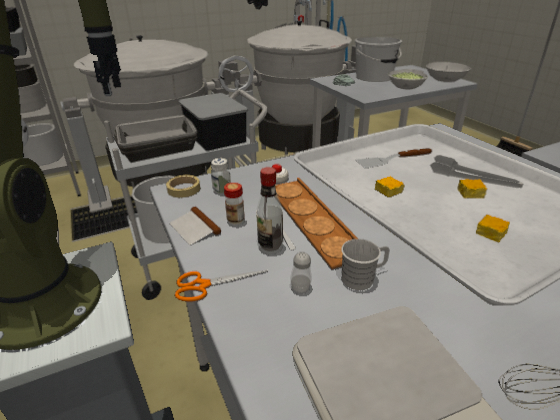

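View pics/side0.png

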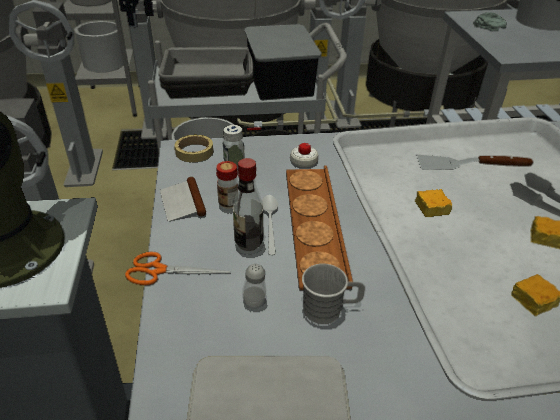

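The timer is at the far (+y) end and the cup at the near end. So the shaker goes to coaster 1, herb jar to 2, spice jar to 3 and sauce bottle to 4. I'll enlarge both views for precise pixels.

```bash
python3 - <<'E'
import cv2
a=cv2.imread('pics/side0.png')[115:330,145:375]; cv2.imwrite('pics/sc.png',cv2.resize(a,None,fx=2.75,fy=2.75,interpolation=2))
a=cv2.imread('pics/scene0.png')[150:300,170:400]; cv2.imwrite('pics/cc.png',cv2.resize(a,None,fx=3.4,fy=3.4,interpolation=2))
E
```

```text
(no output)
```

View pics/sc.png

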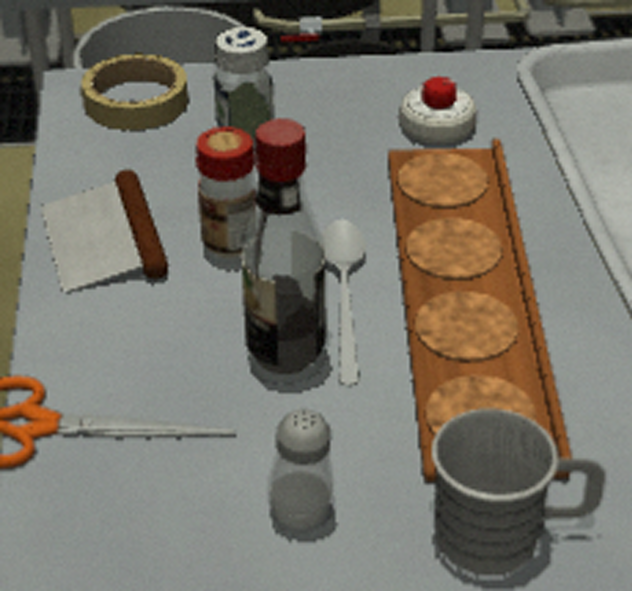

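View pics/cc.png

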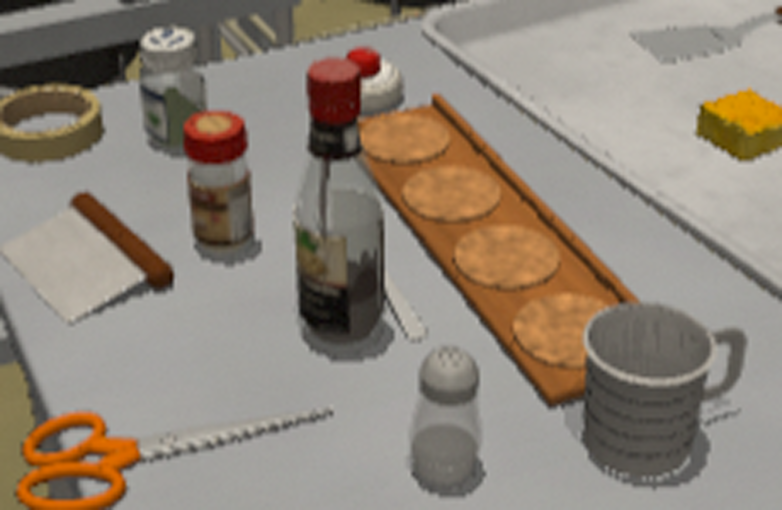

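```bash
python3 - <<'E'
from h import *
ms,mc=viewer.camera_model('side'),viewer.camera_model('scene')
D=dict(shaker=((303,419),(449,356),.088),herb=((241,40),(167,40),.098),spice=((224,141),(215,125),.106),bottle=((281,131),(334,70),.204),
c1=((443,180),(405,135),.016),c2=((454,248),(451,193),.016),c3=((466,326),(507,258),.016),c4=((480,410),(565,328),.016),cuprim=((495,452),(651,344),.079),timer=((438,84),(363,55),.047))
for k,(a,b,z) in D.items():
    f=lambda p,o,s:(o[0]+(p[0]+.5)/s-.5,o[1]+(p[1]+.5)/s-.5)
    print(k,ground(ms,*f(a,(145,115),2.75),z)[:2].round(4),ground(mc,*f(b,(170,150),3.4),z)[:2].round(4))
s=ctrl.get_state();print(R.from_rotvec(s['tcp_rot']).as_matrix().round(3))
mw=viewer.camera_model('wrist');print(mw)
E
```

```text
shaker [ 0.4864 -0.1934] [ 0.4825 -0.195 ]
herb [0.4702 0.2642] [0.4656 0.2587]
spice [0.4492 0.0965] [0.4469 0.0909]
bottle [ 0.4856 -0.0425] [ 0.4814 -0.0472]
c1 [0.634  0.1544] [0.6331 0.1563]
c2 [0.6279 0.0602] [0.6234 0.0579]
c3 [ 0.6213 -0.0349] [ 0.617  -0.0386]
c4 [ 0.6158 -0.1243] [ 0.6096 -0.1272]
cuprim [ 0.603  -0.2248] [ 0.5988 -0.2295]
timer [0.6445 0.259 ] [0.6405 0.2528]
[[-0.922  0.388 -0.001]
 [ 0.388  0.922 -0.002]
 [-0.    -0.002 -1.   ]]
{'fx': 312.8532223045482, 'fy': 312.8532223045482, 'cx': 281.16666787972906, 'cy': 208.8763926179786, 'k1': -0.01780649315941556, 'position': array([0.1888889 , 0.62618993, 0.37250175]), 'attitude': array([-0.24698419, -0.16180364,  1.16363426])}
```

The two cameras agree to about 5 mm. Plan, with the fingers closing along x: herb jar to c2, spice jar to c3, bottle to c4, shaker to c1. First I go above the herb jar.

Emit:
{"method": "jog_arm", "body": {
  "plan": [
    [1,0.54,-0.84,0,-1],
    [1,0.54,-0.84,0,-1],
    [1,0.54,-0.84,0,-1],
    [1,0.54,-0.84,0,-1],
    [1,0.54,-0.84,0,-1],
    [1,0.54,-0.84,0,-1],
    [1,0.54,-0.84,0,-1],
    [1,0.54,-0.84,0,-1],
    [1,0.54,-0.84,0,-1],
    [1,0.54,-0.84,0,-1]
  ]
}}

```text
time: 1.35
tcp_pos: [0.4673, 0.2647, 0.2311]
tcp_rot: [-1.749, -2.609, 0.0]
contact_force: [-0.5, 1.5, 0.3]
opening: 0.998
grasp_force: 0.0
```

Emit:
{"method": "jog_arm", "body": {
  "plan": [
    [1,0,0,0,-0.5],
    [1,0,0,0,-0.5],
    [1,0,0,0,-0.5],
    [1,0,0,0,-0.5]
  ]
}}

```text
time: 1.85
tcp_pos: [0.4681, 0.2637, 0.2313]
tcp_rot: [2.224, 2.219, -0.0]
contact_force: [-0.6, 0.5, -0.1]
opening: 0.999
grasp_force: 0.0
```

```bash
python3 - <<'E'
from h import *
m,im=snap('wrist','w1.png')
s=ctrl.get_state();print(s['joints'],s['tcp_pos'],s['time']);print(R.from_rotvec(s['tcp_rot']).as_matrix().round(3))
print(m['position'])
for n,P in dict(herb=(.468,.262,.098),spice=(.448,.094,.106),c1=(.6327,.155,.016),c2=(.626,.0602,.016)).items(): print(n,proj(m,P))
E
```

```text
[-0.81929002  0.07783797  0.27233731  1.74169954 -0.02151301  1.32500197
 -0.54526206] [0.46814899 0.26348819 0.23130975] 1.9
[[ 0.003  1.    -0.   ]
 [ 1.    -0.003 -0.   ]
 [-0.    -0.    -1.   ]]
[0.46898025 0.33373675 0.37346474]
herb [280.22131509 201.47242823]
spice [261.49007493 360.30781942]
c1 [411.40319164 266.94430482]
c2 [398.32168008 330.9915346 ]
```

View pics/w1.png

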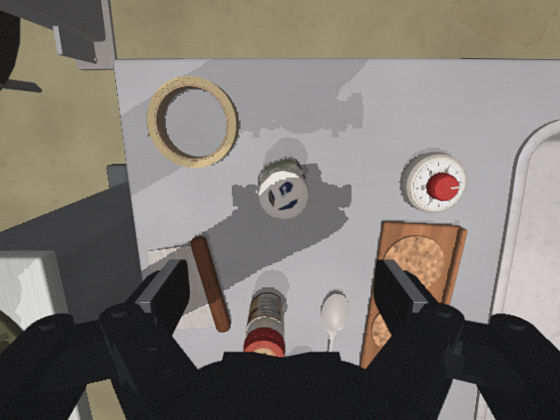

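The wrist view shows the herb cap at (283,196), about 3–5 mm from predicted. Coaster 1 shows the same offset. I descend and grip.

Emit:
{"method": "jog_arm", "body": {
  "plan": [
    [1,0.005,0.005,-0.15,0],
    [1,0.005,0.005,-0.3,0],
    [1,0.005,0.005,-0.4,0],
    [1,0.005,0.005,-0.475,0],
    [1,0.005,0.005,-0.475,0],
    [-1,0.005,0.005,-0.475,0],
    [-1,0.005,0.005,-0.475,0],
    [-1,0.005,0.005,-0.475,0],
    [-1,0.005,0.005,-0.475,0],
    [-1,0.005,0.005,-0.475,0],
    [-1,0.005,0.005,-0.475,0]
  ]
}}

```text
time: 3.28
tcp_pos: [0.4716, 0.2659, 0.0436]
tcp_rot: [2.228, 2.215, 0.005]
contact_force: [-1.8, -0.3, 5.6]
opening: 0.565
grasp_force: 61.8
```

Emit:
{"method": "jog_arm", "body": {
  "plan": [
    [-1,0,0,0.1,0],
    [-1,0,0,0.2,0],
    [-1,0.1,-0.13,0.2,0],
    [-1,0.2,-0.26,0.2,0],
    [-1,0.3,-0.38,0.2,0],
    [-1,0.395,-0.505,0.2,0],
    [-1,0.395,-0.505,0.2,0],
    [-1,0.395,-0.505,0.12,0],
    [-1,0.395,-0.505,0.08,0],
    [-1,0.395,-0.505,0.08,0],
    [-1,0.395,-0.505,0.08,0]
  ]
}}

```text
time: 4.65
tcp_pos: [0.629, 0.0636, 0.0745]
tcp_rot: [2.227, 2.215, 0.002]
contact_force: [0.6, -0.2, -0.4]
opening: 0.57
grasp_force: 62.7
```

```bash
python3 - <<'E'
from h import *
m,im=snap('wrist','w2.png'); m2,i2=snap('side','s2.png'); m3,i3=snap('scene','c2.png')
a=cv2.resize(i2[130:300,250:380],None,fx=3,fy=3); b=cv2.resize(i3[140:300,260:390],None,fx=3,fy=3.1875)
b=b[:510]; cv2.imwrite('pics/v2.png',np.hstack([a,b])[:,:,::-1]); print(ctrl.get_state()['tcp_pos'])
E
```

```text
[0.62918014 0.06329715 0.07460347]
```

View pics/v2.png

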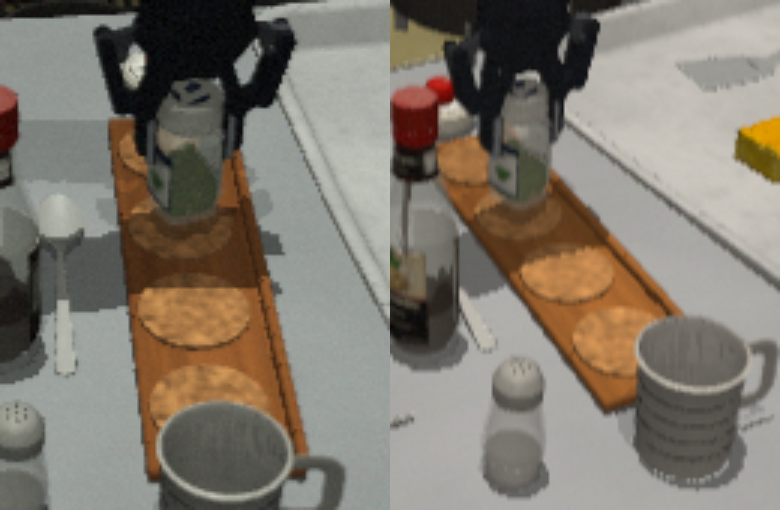

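```bash
python3 - <<'E'
from h import *
for n,(u,v),(c,d) in(('side',(250+185/3,130+219/3),(250+181/3,130+231/3)),('scene',(260+130/3,140+204/3.1875),(260+130/3,140+212/3.1875))):
    m=viewer.camera_model(n); p=ground(m,u,v,.031); d_=p[:2]-m['position'][:2]; d_/=np.linalg.norm(d_); print(n,p[:2]+.0235*d_, ground(m,c,d,.016))
E
```

```text
side [0.6340232 0.0703325] [0.62787688 0.05249786 0.016     ]
scene [0.63142623 0.06671398] [0.62565961 0.05621614 0.016     ]
```

Emit:
{"method": "jog_arm", "body": {
  "plan": [
    [-1,-0.007,-0.007,0,0],
    [-1,-0.007,-0.007,-0.02,0],
    [-1,-0.007,-0.007,-0.035,0],
    [-1,-0.007,-0.007,-0.035,0],
    [-1,-0.007,-0.007,-0.035,0],
    [0.3,-0.007,-0.007,-0.035,0],
    [1,-0.007,-0.007,-0.035,0],
    [1,-0.007,-0.007,-0.035,0],
    [1,-0.007,-0.007,-0.035,0],
    [1,-0.007,-0.007,0.05,0],
    [1,-0.007,-0.007,0.2,0],
    [1,-0.007,-0.007,0.4,0],
    [1,-0.15,0.04,0.4,0],
    [1,-0.3,0.08,0.4,0],
    [1,-0.44,0.085,0.4,0],
    [1,-0.44,0.085,0.4,0],
    [1,-0.44,0.085,0.4,0]
  ]
}}

```text
time: 6.92
tcp_pos: [0.4531, 0.097, 0.234]
tcp_rot: [2.228, 2.214, 0.003]
contact_force: [0.6, -0.4, -0.7]
opening: 0.999
grasp_force: 0.0
```

```bash
python3 - <<'E'
from h import *
m,im=snap('wrist','w3.png'); m2,i2=snap('side','s3.png')
a=cv2.resize(i2[130:280,270:360],None,fx=4,fy=4)[:600]; b=cv2.copyMakeBorder(im[:,140:560],0,180,0,0,cv2.BORDER_CONSTANT)
cv2.imwrite('pics/v3.png',np.hstack([a,b])[:,:,::-1]);print(a.shape,ctrl.get_state()['tcp_pos'],m['position'])
for n,P in dict(spice=(.45,.097,.106),c1=(.6347,.158,.016),c2=(.628,.063,.016),c3=(.6214,-.0316,.016)).items(): print(n,proj(m,P))
E
```

```text
(600, 360, 3) [0.45366902 0.09670034 0.23362296] [0.45405269 0.16692976 0.37619532]
spice [276.49519509 201.30650399]
c1 [441.53064232 127.40215301]
c2 [425.69019473 208.87997641]
c3 [411.69093336 279.63559236]
```

View pics/v3.png

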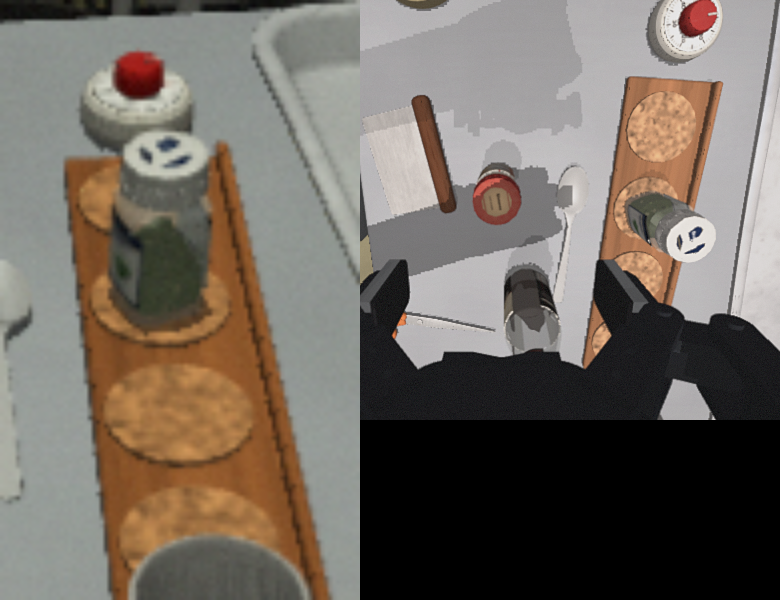

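The side view shows the herb jar's base concentric with coaster 2. The wrist view confirms coaster 1 at (.635,.158) and the spice jar at (.450,.097). Next I pick the spice jar.

```bash
python3 - <<'E'
from h import *
m=viewer.camera_model('wrist'); print(ground(m,470,238,.114), ground(m,277,200,.106))
E
```

```text
[0.62450871 0.06322475 0.114     ] [0.4509167  0.09788585 0.106     ]
```

Emit:
{"method": "jog_arm", "body": {
  "plan": [
    [1,-0.008,0,-0.15,0],
    [1,-0.008,0,-0.3,0],
    [1,-0.008,0,-0.4,0],
    [1,-0.008,0,-0.46,0],
    [1,-0.008,0,-0.46,0],
    [-1,-0.008,0,-0.46,0],
    [-1,-0.008,0,-0.46,0],
    [-1,-0.008,0,-0.46,0],
    [-1,-0.008,0,-0.46,0],
    [-1,-0.008,0,-0.46,0],
    [-1,-0.008,0,-0.46,0]
  ]
}}

```text
time: 8.4
tcp_pos: [0.4504, 0.0974, 0.0508]
tcp_rot: [2.227, 2.214, 0.004]
contact_force: [-0.9, -1.0, 5.9]
opening: 0.508
grasp_force: 58.6
```

Emit:
{"method": "jog_arm", "body": {
  "plan": [
    [-1,0,0,0.12,0],
    [-1,0,0,0.26,0],
    [-1,0,0,0.4,0],
    [-1,0,0,0.53,0],
    [-1,0.13,-0.1,0.55,0],
    [-1,0.25,-0.19,0.55,0],
    [-1,0.36,-0.28,0.55,0],
    [-1,0.427,-0.322,0.55,0],
    [-1,0.427,-0.322,0.5,0],
    [-1,0.427,-0.322,0.36,0],
    [-1,0.427,-0.322,0.22,0],
    [-1,0.427,-0.322,0.1,0],
    [-1,0.427,-0.322,0.06,0],
    [-1,0.427,-0.322,0.043,0],
    [-1,0.427,-0.322,0.043,0],
    [-1,0.427,-0.322,0.043,0]
  ]
}}

```text
time: 10.4
tcp_pos: [0.6215, -0.0318, 0.0684]
tcp_rot: [2.226, 2.213, 0.004]
contact_force: [-0.0, -0.5, -2.3]
opening: 0.506
grasp_force: 59.7
```

Emit:
{"method": "jog_arm", "body": {
  "plan": [
    [0.3,0,0,0,0],
    [1,0,0,0,0],
    [1,0,0,0,0],
    [1,0,0,0,0],
    [1,0,0,0.08,0],
    [1,0,0,0.2,0],
    [1,0,0,0.35,0],
    [1,0,0,0.5,0],
    [1,0,0,0.63,0],
    [1,-0.1,-0.01,0.65,0],
    [1,-0.22,-0.025,0.65,0],
    [1,-0.34,-0.025,0.65,0],
    [1,-0.34,-0.025,0.65,0],
    [1,-0.34,-0.025,0.65,0]
  ]
}}

```text
time: 12.15
tcp_pos: [0.4845, -0.0416, 0.327]
tcp_rot: [2.227, 2.215, 0.002]
contact_force: [0.3, 0.7, 0.3]
opening: 0.999
grasp_force: 0.0
```

```bash
python3 - <<'E'
from h import *
m,im=snap('wrist','w4.png'); m2,i2=snap('side','s4.png')
a=cv2.resize(i2[130:280,270:360],None,fx=4,fy=4)[:600]; b=cv2.copyMakeBorder(im[:,140:560],0,180,0,0,cv2.BORDER_CONSTANT)
cv2.imwrite('pics/v4.png',np.hstack([a,b])[:,:,::-1]);print(ctrl.get_state()['tcp_pos'])
for n,P in dict(bottle=(.4855,-.042,.204),shaker=(.4865,-.191,.09),spicetop=(.6214,-.0316,.122),c2=(.628,.063,.016),c3=(.6214,-.0316,.016),c4=(.6148,-.1264,.016)).items(): print(n,proj(m,P)+[220,0])
E
```

```text
[ 0.48486973 -0.04169056  0.32649454]
bottle [501.1754888  203.09525208]
shaker [502.46970656 287.56175358]
spicetop [622.0014511  174.61758533]
c2 [604.53745595  93.03430653]
c3 [594.71513233 162.25150989]
c4 [585.77942677 224.34549514]
```

View pics/v4.png

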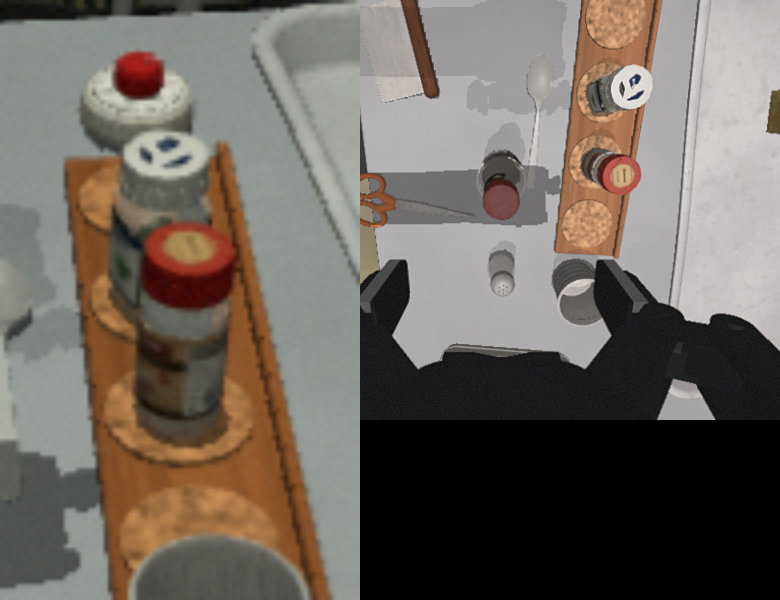

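Spice jar is centred on coaster 3. The bottle cap at (500,200), coaster 4 at (587,223) and the shaker at (501,286) all match predictions. Next I grip the bottle near its cap.

Emit:
{"method": "jog_arm", "body": {
  "plan": [
    [1,0,0.002,-0.12,0],
    [1,0,0.002,-0.24,0],
    [1,0,0.002,-0.34,0],
    [1,0,0.002,-0.415,0],
    [1,0,0.002,-0.415,0],
    [-1,0,0.002,-0.415,0],
    [-1,0,0.002,-0.415,0],
    [-1,0,0.002,-0.415,0],
    [-1,0,0.002,-0.415,0],
    [-1,0,0.002,-0.415,0],
    [-1,0,0.002,-0.415,0],
    [-1,0,0.002,-0.415,0]
  ]
}}

```text
time: 13.75
tcp_pos: [0.485, -0.041, 0.1624]
tcp_rot: [2.227, 2.214, 0.004]
contact_force: [-1.5, 0.6, 5.6]
opening: 0.418
grasp_force: 58.9
```

Emit:
{"method": "jog_arm", "body": {
  "plan": [
    [-1,0,0,0.06,0],
    [-1,0,0,0.14,0],
    [-1,0,0,0.24,0],
    [-1,0,0,0.34,0],
    [-1,0.08,-0.05,0.35,0],
    [-1,0.16,-0.1,0.35,0],
    [-1,0.24,-0.16,0.35,0],
    [-1,0.325,-0.213,0.35,0],
    [-1,0.325,-0.213,0.35,0],
    [-1,0.325,-0.213,0.28,0],
    [-1,0.325,-0.213,0.19,0],
    [-1,0.325,-0.213,0.12,0],
    [-1,0.325,-0.213,0.07,0],
    [-1,0.325,-0.213,0.05,0],
    [-1,0.325,-0.213,0.043,0],
    [-1,0.325,-0.213,0.043,0],
    [-1,0.325,-0.213,0.043,0]
  ]
}}

```text
time: 15.88
tcp_pos: [0.6146, -0.1263, 0.1785]
tcp_rot: [2.227, 2.214, 0.002]
contact_force: [0.0, 0.2, -0.3]
opening: 0.416
grasp_force: 60.9
```

```bash
python3 - <<'E'
from h import *
m2,i2=snap('side','s5.png'); m3,i3=snap('scene','c5.png')
a=cv2.resize(i2[130:280,250:360],None,fx=3.5,fy=3.5); b=cv2.resize(i3[150:300,290:400],None,fx=3.5,fy=3.5)
cv2.imwrite('pics/v5.png',np.hstack([a,b])[:,:,::-1]);print(ctrl.get_state()['tcp_pos'])
E
```

```text
[ 0.61459178 -0.12628967  0.17853668]
```

View pics/v5.png

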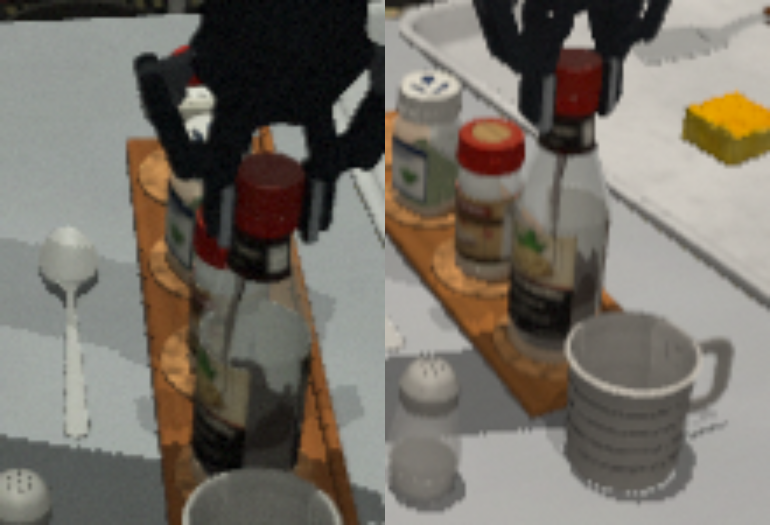

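Emit:
{"method": "jog_arm", "body": {
  "plan": [
    [0.3,0,0,0,0],
    [1,0,0,0,0],
    [1,0,0,0,0],
    [1,0,0,0,0],
    [1,0,0,0.08,0],
    [1,0,0,0.2,0],
    [1,0,0,0.3,0],
    [1,-0.1,-0.05,0.3,0],
    [1,-0.22,-0.12,0.3,0],
    [1,-0.32,-0.162,0.2,0],
    [1,-0.32,-0.162,0.1,0],
    [1,-0.32,-0.162,-0.1,0],
    [1,-0.32,-0.162,-0.2,0],
    [1,-0.32,-0.162,-0.29,0],
    [1,-0.32,-0.162,-0.347,0],
    [1,-0.32,-0.162,-0.347,0],
    [-1,-0.32,-0.162,-0.347,0],
    [-1,-0.32,-0.162,-0.347,0],
    [-1,-0.32,-0.162,-0.347,0],
    [-1,-0.32,-0.162,-0.347,0]
  ]
}}

```text
time: 18.48
tcp_pos: [0.4869, -0.1912, 0.0404]
tcp_rot: [2.227, 2.214, 0.003]
contact_force: [-2.0, -0.1, 7.2]
opening: 0.419
grasp_force: 57.7
```

Emit:
{"method": "jog_arm", "body": {
  "plan": [
    [-1,0,0,0,0],
    [-1,0,0,0,0],
    [-1,0,0,0,0]
  ]
}}

```text
time: 18.85
tcp_pos: [0.4869, -0.1913, 0.0404]
tcp_rot: [2.227, 2.214, 0.002]
contact_force: [-2.2, 0.3, 5.9]
opening: 0.425
grasp_force: 57.7
```

Emit:
{"method": "jog_arm", "body": {
  "plan": [
    [-1,0,0,0.12,0],
    [-1,0,0,0.25,0],
    [-1,0,0.13,0.37,0],
    [-1,0,0.26,0.37,0],
    [-1,0,0.4,0.37,0],
    [-1,0,0.53,0.37,0],
    [-1,0,0.66,0.37,0],
    [-1,0,0.78,0.37,0],
    [-1,0.05,0.873,0.37,0],
    [-1,0.17,0.873,0.37,0],
    [-1,0.29,0.873,0.37,0],
    [-1,0.37,0.873,0.37,0],
    [-1,0.37,0.873,0.3,0],
    [-1,0.37,0.873,0.2,0],
    [-1,0.37,0.873,0.12,0],
    [-1,0.37,0.873,0.06,0],
    [-1,0.37,0.873,0.043,0],
    [-1,0.37,0.873,0.043,0],
    [-1,0.37,0.873,0.043,0]
  ]
}}

```text
time: 21.22
tcp_pos: [0.6345, 0.1584, 0.0568]
tcp_rot: [2.228, 2.214, 0.002]
contact_force: [0.2, 0.1, -1.3]
opening: 0.419
grasp_force: 58.6
```

Emit:
{"method": "jog_arm", "body": {
  "plan": [
    [0.3,0,0,0,0],
    [1,0,0,0,0],
    [1,0,0,0,0],
    [1,0,0,0,0],
    [1,0,0,0.08,0],
    [1,0,0,0.2,0],
    [1,0,0,0.34,0],
    [1,0,0,0.48,0],
    [1,0,0,0.6,0],
    [1,-0.1,0,0.65,0],
    [1,-0.22,-0.1,0.65,0],
    [1,-0.32,-0.2,0.65,0],
    [1,-0.32,-0.25,0.65,0],
    [1,-0.32,-0.25,0.65,0],
    [1,-0.32,-0.25,0.65,0]
  ]
}}

```text
time: 23.1
tcp_pos: [0.5067, 0.0597, 0.316]
tcp_rot: [2.227, 2.216, 0.0]
contact_force: [0.3, 0.1, -0.8]
opening: 1.0
grasp_force: 0.0
```

```bash
python3 - <<'E'
from h import *
m,im=snap('wrist','w6.png'); m3,i3=snap('scene','c6.png')
a=cv2.resize(i3[150:300,260:400],None,fx=2.6,fy=2.8); print(a.shape)
cv2.imwrite('pics/v6.png',np.hstack([a,im[:,140:560]])[:,:,::-1]);print(ctrl.get_state()['tcp_pos'],ctrl.get_state()['time'])
for n,P in dict(c1=(.6347,.158,.016),c1top=(.6347,.158,.106),c4=(.6148,-.1264,.016),c4top=(.6148,-.1264,.22)).items(): print(n,proj(m,P)+[224,0])
E
```

```text
(420, 364, 3)
[0.50658049 0.0597744  0.31569955] 23.2
c1 [599.67505309  97.31905959]
c1top [624.29389845  91.58605705]
c4 [573.35119984 287.14041589]
c4top [617.35129374 395.64966143]
```

View pics/v6.png

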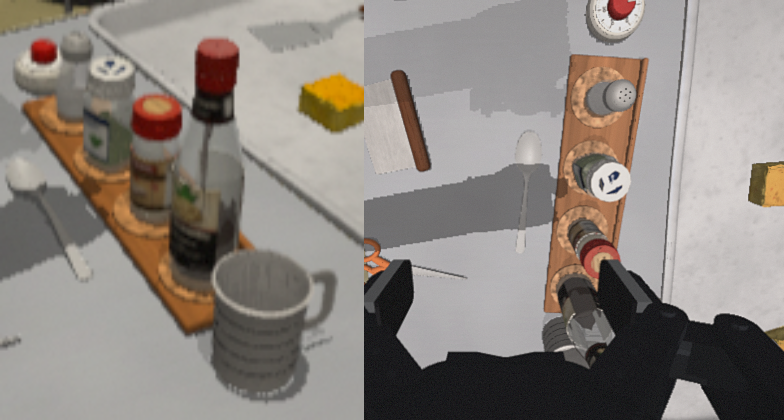

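All four containers stand upright on their coasters in the right order. The shaker top at about (622,94) is close to the predicted (624,92), and the timer and cup are still in place. Handing in.

```bash
python3 -c "
from h import *
print(workorder.finish_job())"
```

```text
the job is handed in; nothing more can be done
None
```

I handed the job in at about 23 s: the shaker, herb jar, spice jar and sauce bottle stand upright on coasters 1 to 4, from the timer to the measuring cup, each within a few millimetres of its coaster's middle as far as the pictures show.

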